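Press the round flask into the touch-start mixer

TASK

Lift the dust cover off the mixer and hang it by its handle on both prongs of the hook stand; then take the round flask from its cork ring and press it, upright, down into the mixer's sprung ring until the ring is fully down. Finish while still holding the flask pressed down like that with the gripper, with the cover still hanging on the hook, and leave the other things on the bench where they are.

Things in the scene. Friction and masses are not known exactly. Their poses are not given: they have to be found in the camera images.
- cover_handle (a point): Centre of the dust cover's straight steel grip bar, 113 mm above the cover's lower rim. The bar is round, 10 mm thick, and runs along this point's y; z is up. Its two upright legs stand at y = +-54 mm (98 mm clear between them); 50 mm of clear height between the bar's underside and the cover's top.
- cover: Dust cover: a grey plastic cup upside down, 120 mm across, 58 mm tall, open below, about 140 g, with a bail handle on top. It stands on the mixer over the sprung ring, on the same axis; lift it at least 55 mm to clear the ring. Origin at the centre of its lower rim, z up towards the handle.
- hook: Fixed hook stand: base plate (12 mm thick), one 16 mm upright post and on top two parallel 8 mm steel prongs that point along the stand's own -x (roughly towards the robot) from a cross bar on the post. Origin on the bench right below where a hung handle rests; z up. Post and cross bar are 100 mm behind it (+x), top 217 mm above the bench.
- hook_rest (a point): Midway between the prongs: where the axis of a 10 mm bar lies when hung in their troughs, 209 mm above the bench. Axes as the stand: prongs at y = +-34 mm (60 mm clear between them) point along -x; a bar along y lies across both. Prong centre lines are 9 mm below this point; their upturned tips, 22 mm in front (-x), reach 11 mm above it.
- flask_mid (a point): Point on the round flask's axis half-way up its 118 mm; z up along the neck. The ball's centre is 27 mm below it; the straight neck, 24 mm in diameter, runs from 5 to 46 mm above it; the stopper, 29 mm in diameter, from there to 59 mm above it.
- flask: Round-bottomed amber glass flask with a black stopper, 118 mm tall, 100 to 200 g; ball 64 mm in diameter. It stands in a cork ring (84 mm across, 20 mm tall) fixed on the bench. Origin at the lowest point of the ball, z up along the neck.
- ring_mouth (a point): Centre of the upper rim of the mixer's sprung steel ring, 124 mm above the bench when up; 80 mm outside and 58 mm inside diameter there. The flask's ball seats in it with the ball's centre 14 mm above this point. The ring stands on a coil on the mixer, a fixed white box 170 x 150 mm, top 80 mm above the bench.
- mix_ring (a joint): How far the sprung ring is pressed straight down, in m: 0 up, 0.016 at its bottom stop; fully down means more than 0.0135. It springs back when let go: about 5 N of push starts it and about 13 N holds it at the stop.
- beaker: Bystander: small white open cup, 60 mm across, 75 mm tall; origin under its centre.
- jar: Bystander: amber jar, 60 mm across, 70 mm tall; origin under its centre.
- conical: Bystander: conical amber flask with a black stopper, flat bottom 80 mm across, 117 mm tall; origin under its centre.
- bottle: Bystander: amber bottle, 64 mm across, 150 mm tall; origin under its centre.
- tipbox: Bystander: flat grey box, 120 x 80 mm, 50 mm tall; origin under its centre.
- pen: Bystander: thick marker pen lying on the bench, 130 mm long; origin under its centre.
Not all that is in view belongs to the job. What is shaped like the cover but pink, red or turquoise is not meant.

How it is judged:
By the outcome, as a careful person would: the job done as asked, in the order asked, and still so for the second after the job is handed in, while the arm keeps its last pose, push and grip.
It also fails if it takes over 64 s, if anything falls off the work surface, if the arm or the gripper's body presses on something with over 40 N, if the wrist force passes 120 N, or if a joint passes its speed limit or range.

ROBOT

A 6-joint arm with a two-finger parallel gripper is mounted at the origin on the work surface. World frame = base frame: x ahead of the robot, y to its left, z up, the work surface at z = 0. Lengths are in m, angles in rad, forces in N, time in s.
With the tool pointing down it reaches from about 0.35 to 0.975 m from the base axis. Payload 4.9 kg.
Tool frame: the origin (TCP) lies at the very end of the fingers, on their centre line; the grasp point (between the pads) lies 19 mm behind it (manip.hold_point_z is the distance from the TCP to the grasp point, in m); z points along the fingers, x is the direction in which the jaws open and shut, and the axes are right-handed (so a half turn about z gives the same grasp; the last joint's range is limited). The gripper opens to 85 mm and grips with 20 to 120 N. Pads are 22 mm wide; open, the fingers measure 114 mm over their backs; the gripper's body (76 mm by 85 mm) begins 54 mm behind the grasp point. The pads swing forward as they close: fully open they stand 13 mm farther back than shut.
Start: joints at [-1.22, 0.053, 1.613, -0, 1.476, -0.119], TCP at [0.283, -0.557, 0.231] pointing down, gripper open.
Joint ranges: [-3.01, 3.01], [-1.01, 2.22], [0.06, 2.58], [-1.02, 4.17], [0.09, 2.62], [-3.14, 3.14]. Speed limits (rad/s): [2.57, 2.57, 3.14, 3.14, 3.14, 3.14].

INTERFACE

Orientations are given as a unit quaternion [w, x, y, z].
In Python, from plant import manip gives the robot as it stands.
- The arm moves only by the shell command python3 -m handwheel 'ROWS' [OPENING]. ROWS is JSON, a list of rows, each an object of numbers: "dx", "dy", "dz": the shift along the tool's x, y, z in m; "ax", "ay", "az": the turn, a rotation vector about the tool's x, y, z in rad. In form: [{"dx": .., "dy": .., "dz": .., "ax": .., "ay": .., "az": ..}, ...]. A call has 1 to 5 rows; each row is the pose to reach, as a shift and turn from the pose commanded when the call began, along the tool's axes at that moment; what a row does not reach only later rows make up. A row lasts 1/8 s, in which the tool goes at most 62.5 mm and 10.7 degrees, less where a joint would pass 70% of its speed; a pose out of reach is approached as far as the arm can. A call with a gripper value outside its range is refused whole. OPENING is the closure in counts, from 0 (fully open) to 255 (shut), set as the call begins (- or left out, the last holds). The fingers move at their own pace and stop on an object; the grip force is fixed at half the most. Time passes only in rows, so rows that repeat a pose let the fingers close. It gives the time, the measured TCP pose, the force and the opening at its end, in the units of the state.
- manip.state(): the state, without advancing time (a new reading comes with each control period).
- manip.grab_frame(name): name is "scene" or "top"; returns a dict with "image" (420x560x3 uint8, blue, green, red), "z_map" (420x560 float32, m along the optical axis (not along the pixel's ray), 0 where there is no reading), "K" (3x3 intrinsics, pixels), "xyz" and "rotation" of the camera in the world. Camera axes: x right, y up, looking along -z (the intrinsics and any distortion apply to the point x, -y, -z); pixel columns grow to the right and rows downward; lengths in m; the calibration is good to about 2 mm. A picture is of the moment at which its call begins.
- manip.job_done(): hands the job in, once; it reports no verdict.
The state is a dict: "time": time; "joint_pos": joint angles; "joint_vel": joint speeds; "joint_efforts": joint torques, N m; "tool_pos": TCP position; "tool_rot": TCP orientation; "contact_force": force on the tool from outside, world axes, zero at the start; "ft_torque": the same for the moment, N m; "gripper_width": opening from 0.0 (shut) to 1.0 (fully open).
Only numpy, scipy, OpenCV 4.12 (cv2) and the standard library are available. Lean on these libraries where they do the work, as an engineer would, in place of code of your own. Each camera call takes 0.05 s, during which the arm holds its last target.

## Working session

There is one attempt and no reset: what is moved stays moved. The work goes in short steps, Python scripts to look and compute and a shell command to move; the robot and the scene stay as the last step left them, time stands still between calls to the robot, and variables do not carry over. Pictures are saved under pics/ and viewed, and the job is handed in when it is done.

```bash
ls; mkdir -p pics; python3 - <<'E'
from plant import manip
import cv2,numpy as np
print(manip.state(), manip.hold_point_z)
for n in("scene","top"):
    f=manip.grab_frame(n); cv2.imwrite(f"pics/{n}0.png",f["image"]); np.savez(f"{n}0.npz",**f)
    print(n,f["K"],f["xyz"],f["rotation"],[k for k in f])
E
```

```text
pics
{'time': 0.0, 'joint_pos': array([-1.21998596e+00,  5.33342770e-02,  1.61429607e+00,  8.87465474e-06,
        1.47598119e+00, -1.18955485e-01]), 'joint_vel': array([ 0.00042915, -0.00262927, -0.00179673,  0.0002386 , -0.00112952,
        0.00079784]), 'joint_efforts': array([ 2.41162852e-03, -3.93680227e+01, -3.70175314e+01,  1.39401923e-04,
        6.96379910e-03, -1.50397817e-06]), 'tool_pos': array([ 0.28273686, -0.5566978 ,  0.23007577]), 'tool_rot': array([-6.29893404e-04,  8.52254445e-01, -5.23126506e-01, -7.88812330e-04]), 'contact_force': array([-0.3159317 , -0.85850102, -0.277492  ]), 'ft_torque': array([0.01479957, 0.00957993, 0.03266026]), 'gripper_width': 1.004229005895789} 0.0187
scene [[386.26149868   0.         282.16585051]
 [  0.         386.26149868 206.91219002]
 [  0.           0.           1.        ]] [ 1.03493692 -0.59662954  0.90416293] [0.8648483  0.36468988 0.13343394 0.31817307] ['image', 'z_map', 'K', 'xyz', 'rotation']
top [[386.7961455    0.         277.83893506]
 [  0.         386.7961455  211.47822224]
 [  0.           0.           1.        ]] [ 0.35037818 -0.00122185  1.20397278] [-0.70340075 -0.05778216  0.05380528  0.70639479] ['image', 'z_map', 'K', 'xyz', 'rotation']
```

View pics/scene0.png

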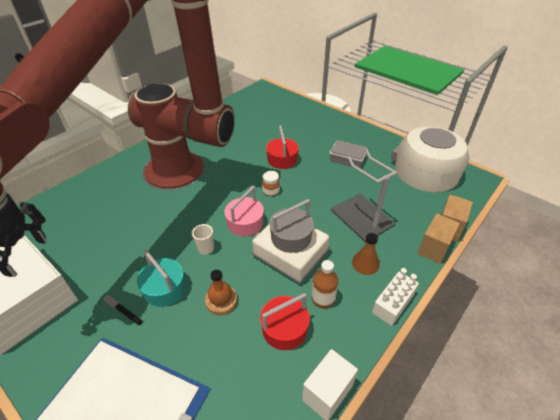

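View pics/top0.png

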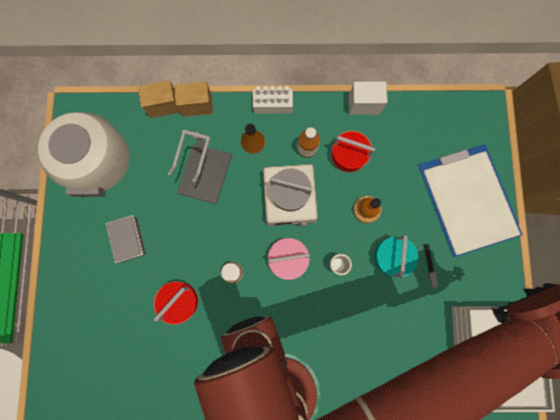

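The scene view shows the grey cover on the white mixer at (293,232), the hook stand at (375,200), and the flask in its cork ring at (220,292). In the top view these are at (291,189), the prongs near (190,155), and (368,208). Next I'll measure them.

```bash
cat > h.py <<'E'
import numpy as np,cv2
from scipy.spatial.transform import Rotation as R
def rot(f):
    q=f["rotation"]; return R.from_quat([q[1],q[2],q[3],q[0]]).as_matrix()
def cloud(f):
    K=f["K"];z=f["z_map"].astype(float);h,w=z.shape
    u,v=np.meshgrid(np.arange(w),np.arange(h))
    c=np.stack([(u-K[0,2])/K[0,0]*z,-(v-K[1,2])/K[1,1]*z,-z],-1)
    p=c@rot(f).T+f["xyz"]; p[z==0]=np.nan; return p
def proj(f,P):
    c=(np.atleast_2d(P)-f["xyz"])@rot(f); K=f["K"]
    return np.stack([K[0,2]+K[0,0]*c[:,0]/-c[:,2],K[1,2]+K[1,1]*c[:,1]/c[:,2]],-1)
def ray(f,u,v,z):
    K=f["K"];d=rot(f)@np.array([(u-K[0,2])/K[0,0],-(v-K[1,2])/K[1,1],-1]);t=(z-f["xyz"][2])/d[2];return f["xyz"]+t*d
E
python3 - <<'E'
from h import *
np.set_printoptions(precision=4,suppress=True)
F={n:dict(np.load(n+"0.npz")) for n in("top","scene")}
C={n:cloud(F[n]) for n in F}
for n,pts in dict(top=[(291,189),(291,183),(310,189),(300,215),(368,208),(376,203),(200,180),(190,190),(176,160),(205,165),(195,134),(252,130),(350,150),(290,300)],scene=[(293,232),(290,213),(290,255),(222,292),(217,276),(375,165),(380,200),(350,215)]).items():
    for u,v in pts: print(n,u,v,C[n][v,u])
t=F["top"]["image"];s=F["scene"]["image"]
cv2.imwrite("pics/t_hook.png",cv2.resize(t[110:240,150:330],None,fx=4,fy=4,interpolation=cv2.INTER_CUBIC))
cv2.imwrite("pics/s_hook.png",cv2.resize(s[130:280,230:410],None,fx=4,fy=4,interpolation=cv2.INTER_CUBIC))
E
```

```text
top 291 189 [ 0.5834 -0.0327  0.1413]
top 291 183 [ 0.5879 -0.0313  0.1956]
top 310 189 [ 0.5703 -0.0814  0.1999]
top 300 215 [ 0.5189 -0.0604  0.0785]
top 368 208 [ 0.5399 -0.2624  0.0722]
top 376 203 [ 0.5452 -0.2733  0.1251]
top 200 180 [0.6436 0.2522 0.0069]
top 190 190 [0.6112 0.283  0.0071]
top 176 160 [0.6507 0.2765 0.2036]
top 205 165 [0.6911 0.2365 0.0125]
top 195 134 [0.7184 0.2247 0.2167]
top 252 130 [0.7678 0.0799 0.1147]
top 350 150 [ 0.7238 -0.218   0.0563]
top 290 300 [ 0.2692 -0.0308 -0.0033]
scene 293 232 [ 0.6117 -0.0527  0.1391]
scene 290 213 [ 0.5613 -0.0043  0.1408]
scene 290 255 [ 0.6258 -0.081   0.0803]
scene 222 292 [ 0.5644 -0.2764  0.0679]
scene 217 276 [ 0.5556 -0.2758  0.1278]
scene 375 165 [0.5579 0.5046 0.0043]
scene 380 200 [0.7207 0.2166 0.1295]
scene 350 215 [0.6364 0.2122 0.0147]
```

View pics/t_hook.png

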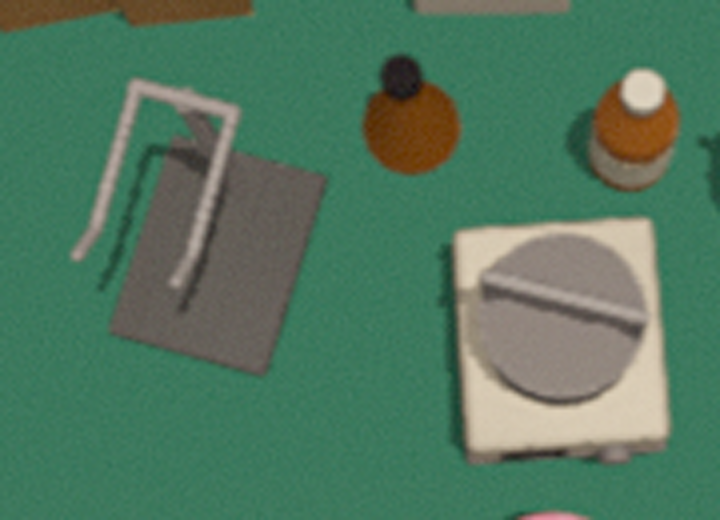

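View pics/s_hook.png

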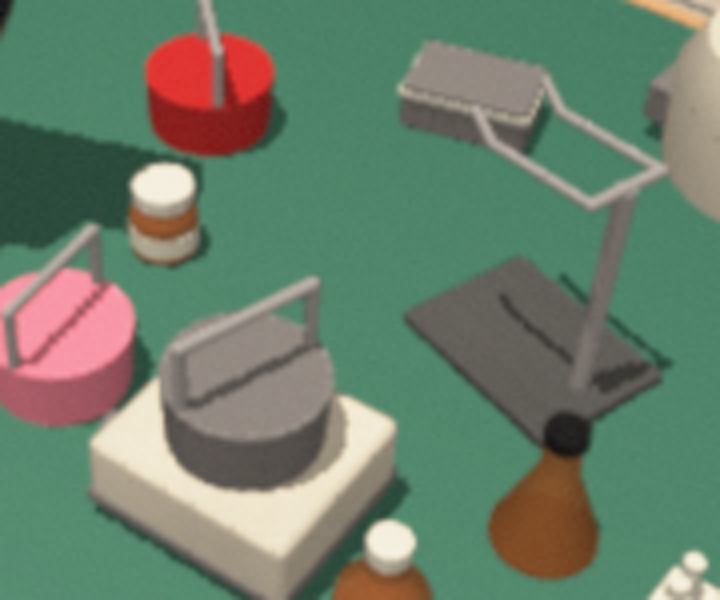

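```bash
cat > meas.py <<'E'
from h import *
np.set_printoptions(precision=4,suppress=True)
F={n:dict(np.load(n+"0.npz")) for n in("top","scene")}
C={n:cloud(F[n]) for n in F}
def line(P):
    c=P.mean(0);u,s,v=np.linalg.svd(P-c);d=v[0];t=(P-c)@d;return c+d*(t.max()+t.min())/2,d,t.max()-t.min(),np.degrees(np.arctan2(d[1],d[0])), np.std((P-c)@v[1])
def planar(f,m,z):
    vs,us=np.nonzero(m); return np.array([ray(f,u,v,z) for u,v in zip(us,vs)])[:,:2]
for n in C:
    p=C[n];f=F[n]
    m=(p[...,2]>0.175)&(p[...,2]<0.215)&(np.hypot(p[...,0]-.58,p[...,1]+.04)<.09)
    if n=="top": P=planar(f,m,0.196)
    else: P=p[m&(p[...,2]>.188)][:,:2]
    print(n,"bar",m.sum(),np.median(p[m],0),line(P))
    # cover top disk
    m=(p[...,2]>0.130)&(p[...,2]<0.150)&(np.hypot(p[...,0]-.58,p[...,1]+.04)<.09)
    q=p[m]; (c,r)=cv2.minEnclosingCircle(q[:,:2].astype(np.float32)); print(n,"disk",c,r,np.median(q[:,2]))
    # hook
    m=(p[...,2]>0.185)&(p[...,2]<0.235)&(p[...,0]>.58)&(p[...,0]<.8)&(p[...,1]>.15)&(p[...,1]<.36)
    q=p[m]; print(n,"hook",m.sum(),q.min(0),q.max(0),np.median(q,0))
    np.save(n+"_hook.npy",np.c_[np.argwhere(m),q])
    # flask stopper
    g=f["image"].astype(int)
    m=(p[...,2]>0.02)&(np.hypot(p[...,0]-.55,p[...,1]+.27)<.08)
    q=p[m]; 
    ms=m&(g.max(-1)<60)&(p[...,2]>.1); qs=p[ms]; print(n,"stopper",ms.sum(),qs.mean(0),qs.min(0),qs.max(0))
    mb=m&(p[...,2]>.04)&(p[...,2]<.085); qb=p[mb]
    A=np.c_[2*qb,np.ones(len(qb))]; s=np.linalg.lstsq(A,(qb**2).sum(1),rcond=None)[0]; print(n,"ball",s[:3],np.sqrt(s[3]+s[:3]@s[:3]),len(qb))
E
python3 meas.py
python3 - <<'E'
import numpy as np
q=np.load('top_hook.npy')
for r in q[::6]: print(r[1],r[0],r[2:].round(4))
E
```

```text
top bar 167 [ 0.5855 -0.0312  0.1959] (array([ 0.5854, -0.0302]), array([-0.2613, -0.9653]), np.float64(0.1146879638929737), np.float64(-105.14544837787516), np.float64(0.00315751210858571))
top disk (0.586439847946167, -0.029937125742435455) 0.06017451360821724 0.13681246393405933
top hook 402 [0.5892 0.1876 0.185 ] [0.7313 0.293  0.2228] [0.6836 0.2254 0.2104]
top stopper 64 [ 0.5458 -0.271   0.1252] [ 0.5338 -0.2827  0.121 ] [ 0.5569 -0.2591  0.1292]
top ball [ 0.5461 -0.2707  0.0459] 0.028192866199818117 260
scene bar 187 [ 0.5874 -0.033   0.1971] (array([ 0.5887, -0.0305]), array([-0.26  , -0.9656]), np.float64(0.11728728177601638), np.float64(-105.06754714544182), np.float64(0.00252666833046692))
scene disk (0.5864211916923523, -0.029885077849030495) 0.06158094480633736 0.1395370893694325
scene hook 334 [0.5898 0.1868 0.1853] [0.7338 0.2926 0.2232] [0.6904 0.2221 0.2117]
scene stopper 96 [ 0.5509 -0.2749  0.1265] [ 0.538  -0.2864  0.117 ] [ 0.5617 -0.2622  0.131 ]
scene ball [ 0.5482 -0.272   0.0473] 0.0289102257857194 402
182.0 130.0 [0.7304 0.2603 0.2153]
183.0 131.0 [0.7274 
[... 1589 characters left out ...]

201.0 160.0 [0.6494 0.2088 0.2067]
201.0 161.0 [0.6464 0.2085 0.2076]
199.0 162.0 [0.6443 0.2143 0.2053]
175.0 163.0 [0.6433 0.2797 0.2007]
175.0 164.0 [0.6409 0.28   0.1994]
174.0 165.0 [0.6371 0.2816 0.2029]
173.0 166.0 [0.6343 0.2841 0.2032]
173.0 167.0 [0.6311 0.2835 0.2048]
172.0 168.0 [0.6278 0.2855 0.2067]
170.0 169.0 [0.6236 0.2891 0.2122]
199.0 169.0 [0.6248 0.2135 0.2062]
197.0 170.0 [0.6231 0.2196 0.2025]
172.0 171.0 [0.6198 0.2854 0.2059]
170.0 172.0 [0.6145 0.2878 0.2157]
168.0 173.0 [0.6119 0.293  0.2154]
168.0 174.0 [0.6091 0.2929 0.2156]
195.0 175.0 [0.6075 0.2228 0.2101]
196.0 176.0 [0.6048 0.2201 0.2099]
194.0 178.0 [0.5981 0.2241 0.2149]
192.0 180.0 [0.5928 0.2293 0.2146]
```

```bash
cat > hook.py <<'E'
from meas import *
print("-----")
for n in C:
    p=C[n]
    q=np.load(n+"_hook.npy")[:,2:]
    q=q[q[:,2]>.196]
    th=np.radians(-15)
    for it in range(4):
        e=np.array([np.cos(th),np.sin(th)]);l=np.array([-e[1],e[0]])
        s=q[:,:2]@e; t=q[:,:2]@l
        smax=np.percentile(s,99)
        tm=(np.percentile(t,2)+np.percentile(t,98))/2
        pr=(s<smax-.02)
        A=pr&(t>tm);B=pr&(t<tm)
        ka=np.polyfit(s[A],t[A],1);kb=np.polyfit(s[B],t[B],1)
        th+=(np.arctan(ka[0])+np.arctan(kb[0]))/2
    cb=s>smax-.010
    tc=(np.median(t[A])+np.median(t[B]))/2; sc=(s[cb].mean())
    print(n,"th",np.degrees(th),"slopes",ka[0],kb[0],"sep",np.median(t[A])-np.median(t[B]),"smax",smax,"smin A,B",s[A].min(),s[B].min(),"len",smax-s.min())
    bins=np.arange(s.min(),smax,.008)
    for b in bins:
        k=(s>=b)&(s<b+.008); print(round(b-s.min(),3),round(np.median(q[k,2]),4),k.sum(),end=' | ')
    for so in (smax-.1-.004,s.min()+.022):
        print("rest",so*e+tc*l)
E
python3 hook.py | sed -n '/-----/,$p'
```

```text
-----
top th -15.987576773280038 slopes -0.0020631571950098632 0.0020631550203429423 sep 0.0677621954716136 smax 0.6339538887242746 smin A,B 0.5049038732205988 0.5042096410353992 len 0.12974424768887538
0.0 0.2158 19 | 0.008 0.2124 18 | 0.016 0.2064 16 | 0.024 0.2033 19 | 0.032 0.2031 18 | 0.04 0.204 18 | 0.048 0.2059 19 | 0.056 0.2069 19 | 0.064 0.2074 17 | 0.072 0.2086 19 | 0.08 0.2095 18 | 0.088 0.2103 19 | 0.096 0.2108 17 | 0.104 0.2123 19 | 0.112 0.2139 28 | 0.12 0.215 94 | 0.128 0.2133 15 | rest [0.6233 0.2512]
rest [0.6197 0.2522]
scene th -16.278926098373727 slopes -0.0003898053751487576 0.0003898127501268376 sep 0.06777189318587767 smax 0.6349999711117076 smin A,B 0.5028592533763806 0.502629110943374 len 0.13237086016833355
0.0 0.2191 16 | 0.008 0.2146 18 | 0.016 0.2096 18 | 0.024 0.2042 16 | 0.032 0.2057 11 | 0.04 0.2073 10 | 0.048 0.2074 14 | 0.056 0.2091 13 | 0.064 0.2098 12 | 0.072 0.2098 14 | 0.08 0.2116 12 | 0.088 0.2129 15 | 0.096 0.213 16 | 0.104 0.2134 10 | 0.112 0.216 15 | 0.12 0.2179 55 | 0.128 0.214 51 | rest [0.6262 0.2501]
rest [0.6201 0.2519]
```

```bash
cat > go.py <<'E'
# usage: go.py x y z yaw_deg(tool x heading)  -> delta in tool axes from measured pose
import sys
from h import *
from plant import manip
np.set_printoptions(precision=4,suppress=True)
s=manip.state();q=s["tool_rot"];M=R.from_quat([q[1],q[2],q[3],q[0]]).as_matrix()
print("t",round(s["time"],2),"pos",s["tool_pos"],"yaw",np.degrees(np.arctan2(M[1,0],M[0,0])).round(2),"tilt",M[2,:2],"F",s["contact_force"],"w",round(s["gripper_width"],3),"q",s["joint_pos"])
if len(sys.argv)>4:
    x,y,z,a=map(float,sys.argv[1:]);a=np.radians(a)
    T=np.array([[np.cos(a),np.sin(a),0],[np.sin(a),-np.cos(a),0],[0,0,-1]])
    print("d",M.T@(np.array([x,y,z])-s["tool_pos"]),"turn",R.from_matrix(M.T@T).as_rotvec())
E
python3 go.py .587 -.030 .30 -15.1
```

```text
t 0.1 pos [ 0.2827 -0.5567  0.2302] yaw -63.08 tilt [-0.0019 -0.0002] F [0.1169 0.0645 0.7555] w 0.998 q [-1.22    0.0533  1.6142 -0.      1.476  -0.119 ]
d [-0.3321 -0.5098 -0.0691] turn [-0.001   0.0017 -0.8374]
```

```bash
python3 -m handwheel '[{"dz":-0.05,"az":-0.15},{"dx":-0.03,"dy":-0.04,"dz":-0.07,"az":-0.3},{"dx":-0.06,"dy":-0.08,"dz":-0.07,"az":-0.45},{"dx":-0.09,"dy":-0.13,"dz":-0.07,"az":-0.6},{"dx":-0.12,"dy":-0.18,"dz":-0.07,"az":-0.75}]' 0; python3 go.py .587 -.030 .30 -15.1
```

```text
t 0.1 pos [ 0.2827 -0.5567  0.2302] yaw -63.08 tilt [-0.0019 -0.0002] F [0.1169 0.0645 0.7555] w 0.998 q [-1.22    0.0533  1.6142 -0.      1.476  -0.119 ]
d [-0.3321 -0.5098 -0.0691] turn [-0.001   0.0017 -0.8374]invalid input at $[0]: expected keys dx, dy, dz, ax, ay, az
```

All six keys are needed.

```bash
python3 -m handwheel '[{"dx":0,"dy":0,"dz":-0.05,"ax":0,"ay":0,"az":-0.15},{"dx":-0.03,"dy":-0.04,"dz":-0.07,"ax":0,"ay":0,"az":-0.3},{"dx":-0.06,"dy":-0.08,"dz":-0.07,"ax":0,"ay":0,"az":-0.45},{"dx":-0.09,"dy":-0.13,"dz":-0.07,"ax":0,"ay":0,"az":-0.6},{"dx":-0.12,"dy":-0.18,"dz":-0.07,"ax":0,"ay":0,"az":-0.75}]' 0; python3 go.py .587 -.030 .30 -15.1
```

```text
time: 0.72
tool_pos: [0.3895, -0.3671, 0.3008]
tool_rot: [-0.0, 0.985, -0.173, -0.0]
contact_force: [-0.1, -0.2, 0.4]
gripper_width: 0.998
t 0.72 pos [ 0.3895 -0.3671  0.3008] yaw -19.87 tilt [-0.0003 -0.0004] F [-0.0652 -0.186   0.411 ] w 0.998 q [-0.8949 -0.1946  1.7332  0.0002  1.6035 -0.5481]
d [ 0.0711 -0.3841  0.001 ] turn [-0.0004  0.0003 -0.0832]
```

```bash
python3 -m handwheel '[{"dx":0.01,"dy":-0.05,"dz":0,"ax":0,"ay":0,"az":-0.04},{"dx":0.02,"dy":-0.105,"dz":0,"ax":0,"ay":0,"az":-0.083},{"dx":0.03,"dy":-0.16,"dz":0,"ax":0,"ay":0,"az":-0.083},{"dx":0.04,"dy":-0.215,"dz":0,"ax":0,"ay":0,"az":-0.083},{"dx":0.05,"dy":-0.27,"dz":0,"ax":0,"ay":0,"az":-0.083}]'; python3 go.py .587 -.030 .30 -15.1
```

```text
time: 1.35
tool_pos: [0.5294, -0.1306, 0.3009]
tool_rot: [-0.0, 0.991, -0.134, -0.0]
contact_force: [0.5, 0.3, -0.0]
gripper_width: 0.994
t 1.35 pos [ 0.5294 -0.1306  0.3009] yaw -15.36 tilt [-0.0004  0.    ] F [ 0.5328  0.2902 -0.0283] w 0.994 q [-0.3784 -0.17    1.7117 -0.0001  1.6003 -0.1104]
d [ 0.0289 -0.1123  0.0009] turn [ 0.      0.0004 -0.0045]
```

```bash
python3 -m handwheel '[{"dx":0.015,"dy":-0.05,"dz":0,"ax":0,"ay":0,"az":-0.004},{"dx":0.029,"dy":-0.1,"dz":0.02,"ax":0,"ay":0,"az":-0.004},{"dx":0.029,"dy":-0.112,"dz":0.04,"ax":0,"ay":0,"az":-0.004},{"dx":0.029,"dy":-0.112,"dz":0.055,"ax":0,"ay":0,"az":-0.004},{"dx":0.029,"dy":-0.112,"dz":0.06,"ax":0,"ay":0,"az":-0.004}]'; python3 go.py .587 -.030 .174 -15.1
python3 - <<'E'
from plant import manip
import cv2,numpy as np
for n in("scene","top"):
    f=manip.grab_frame(n); cv2.imwrite(f"pics/{n}1.png",f["image"]); np.savez(f"{n}1.npz",**f)
s=cv2.imread("pics/scene1.png")[120:320,180:400];t=cv2.imread("pics/top1.png")[100:300,200:420]
cv2.imwrite("pics/m1.png",np.hstack([cv2.resize(i,(400,364)) for i in(s,t)]))
E
```

```text
time: 1.98
tool_pos: [0.5854, -0.0331, 0.2394]
tool_rot: [0.0, 0.991, -0.132, -0.001]
contact_force: [-0.8, 0.1, -0.1]
gripper_width: 1.0
t 1.98 pos [ 0.5854 -0.0331  0.2394] yaw -15.2 tilt [-0.0027  0.0007] F [-0.796   0.1425 -0.1041] w 1.0 q [-0.1832 -0.0415  1.6939 -0.0005  1.4919  0.0822]
d [ 0.0009 -0.0035  0.0654] turn [ 0.0007  0.0027 -0.0018]
```

View pics/m1.png

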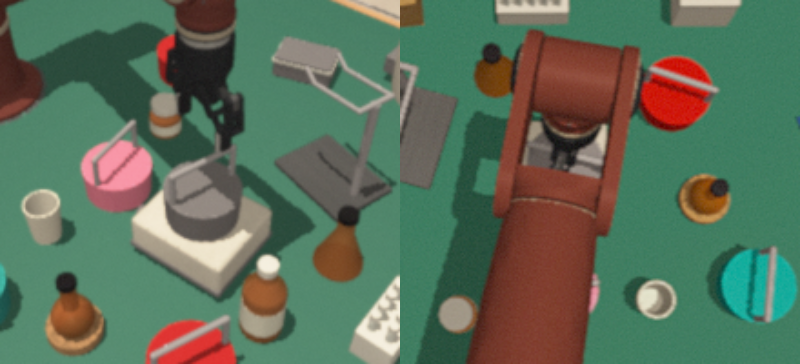

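The gripper stands over the cover's bar with the fingers on either side of it, at about (230,120) in the left-hand view. I'll descend and close.

```bash
python3 -m handwheel '[{"dx":0,"dy":-0.002,"dz":0.02,"ax":0,"ay":0,"az":0},{"dx":0,"dy":-0.002,"dz":0.04,"ax":0,"ay":0,"az":0},{"dx":0,"dy":-0.002,"dz":0.058,"ax":0,"ay":0,"az":0},{"dx":0,"dy":-0.002,"dz":0.067,"ax":0,"ay":0,"az":0},{"dx":0,"dy":-0.002,"dz":0.067,"ax":0,"ay":0,"az":0}]'; python3 go.py .587 -.030 .174 -15.1
```

```text
time: 2.7
tool_pos: [0.5865, -0.03, 0.173]
tool_rot: [-0.0, 0.991, -0.132, -0.001]
contact_force: [0.4, -0.1, -0.5]
gripper_width: 1.0
t 2.7 pos [ 0.5865 -0.03    0.173 ] yaw -15.12 tilt [-0.002   0.0002] F [ 0.4424 -0.0719 -0.4774] w 1.0 q [-0.1779  0.0076  1.7578  0.      1.3782  0.086 ]
d [ 0.0005 -0.0002 -0.001 ] turn [ 0.0002  0.002  -0.0004]
```

```bash
Z='{}'; python3 -m handwheel '[{"dx":0,"dy":0,"dz":0,"ax":0,"ay":0,"az":0},{"dx":0,"dy":0,"dz":0,"ax":0,"ay":0,"az":0},{"dx":0,"dy":0,"dz":0,"ax":0,"ay":0,"az":0},{"dx":0,"dy":0,"dz":0,"ax":0,"ay":0,"az":0},{"dx":0,"dy":0,"dz":0,"ax":0,"ay":0,"az":0}]' 255;python3 -m handwheel '[{"dx":0,"dy":0,"dz":0,"ax":0,"ay":0,"az":0},{"dx":0,"dy":0,"dz":0,"ax":0,"ay":0,"az":0},{"dx":0,"dy":0,"dz":0,"ax":0,"ay":0,"az":0}]' ; python3 go.py
```

```text
time: 3.32
tool_pos: [0.5873, -0.0302, 0.1747]
tool_rot: [0.0, 0.991, -0.132, 0.0]
contact_force: [1.4, -0.3, 0.9]
gripper_width: 0.097
time: 3.7
tool_pos: [0.5873, -0.0303, 0.1747]
tool_rot: [0.0, 0.991, -0.132, 0.0]
contact_force: [1.3, -0.2, 3.0]
gripper_width: 0.093
t 3.7 pos [ 0.5873 -0.0303  0.1747] yaw -15.13 tilt [ 0.0008 -0.0001] F [ 1.2975 -0.2206  2.9976] w 0.093 q [-0.178   0.0064  1.7562  0.      1.3781  0.0861]
```

```bash
python3 -m handwheel '[{"dx":0,"dy":0,"dz":-0.01,"ax":0,"ay":0,"az":0},{"dx":0,"dy":0,"dz":-0.03,"ax":0,"ay":0,"az":0},{"dx":0,"dy":0,"dz":-0.05,"ax":0,"ay":0,"az":0},{"dx":0,"dy":0,"dz":-0.07,"ax":0,"ay":0,"az":0},{"dx":0,"dy":0,"dz":-0.085,"ax":0,"ay":0,"az":0}]';python3 -m handwheel '[{"dx":0,"dy":0,"dz":0,"ax":0,"ay":0,"az":0},{"dx":0,"dy":0,"dz":0,"ax":0,"ay":0,"az":0}]'; python3 go.py
python3 - <<'E'
from plant import manip
import cv2,numpy as np
for n in("scene","top"):
    f=manip.grab_frame(n); cv2.imwrite(f"pics/{n}2.png",f["image"]); np.savez(f"{n}2.npz",**f)
s=cv2.imread("pics/scene2.png")[120:320,180:400];t=cv2.imread("pics/top2.png")[100:300,200:420]
cv2.imwrite("pics/m2.png",np.hstack([cv2.resize(i,(400,364)) for i in(s,t)]))
E
```

```text
time: 4.32
tool_pos: [0.5875, -0.0303, 0.2617]
tool_rot: [0.0, 0.991, -0.132, 0.001]
contact_force: [0.4, 0.1, -1.4]
gripper_width: 0.093
time: 4.58
tool_pos: [0.5866, -0.0301, 0.2585]
tool_rot: [-0.0, 0.991, -0.132, -0.001]
contact_force: [0.5, -0.4, -1.8]
gripper_width: 0.093
t 4.58 pos [ 0.5866 -0.0301  0.2585] yaw -15.13 tilt [-0.0014  0.0001] F [ 0.5315 -0.3855 -1.7861] w 0.093 q [-0.178  -0.05    1.6704 -0.      1.5225  0.086 ]
```

View pics/m2.png

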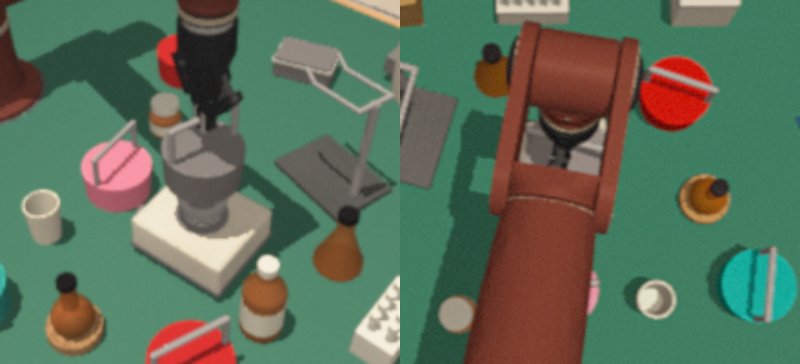

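Cover is lifted clear and the ring is visible underneath. Next I'll carry it in front of the hook.

```bash
python3 go.py .49 .11 .258 -16.1;  python3 go.py .505 .285 .258 -16.1
```

```text
t 4.67 pos [ 0.5865 -0.0301  0.2579] yaw -15.13 tilt [-0.0023  0.0002] F [ 0.2032 -0.5427 -1.5684] w 0.093 q [-0.178  -0.0495  1.671   0.      1.5225  0.086 ]
d [-0.1297 -0.1101  0.0002] turn [0.0002 0.0023 0.017 ]
t 4.67 pos [ 0.5865 -0.0301  0.2579] yaw -15.13 tilt [-0.0023  0.0002] F [ 0.2032 -0.5427 -1.5684] w 0.093 q [-0.178  -0.0495  1.671   0.      1.5225  0.086 ]
d [-0.1609 -0.2829  0.0002] turn [0.0002 0.0023 0.017 ]
```

```bash
python3 -m handwheel '[{"dx":-0.02,"dy":-0.015,"dz":-0.002,"ax":0,"ay":0,"az":0.006},{"dx":-0.05,"dy":-0.04,"dz":-0.004,"ax":0,"ay":0,"az":0.012},{"dx":-0.08,"dy":-0.065,"dz":-0.004,"ax":0,"ay":0,"az":0.017},{"dx":-0.11,"dy":-0.09,"dz":-0.004,"ax":0,"ay":0,"az":0.017},{"dx":-0.13,"dy":-0.11,"dz":-0.004,"ax":0,"ay":0,"az":0.017}]'; python3 -m handwheel '[{"dx":-0.006,"dy":-0.03,"dz":0,"ax":0,"ay":0,"az":0},{"dx":-0.012,"dy":-0.07,"dz":0,"ax":0,"ay":0,"az":0},{"dx":-0.018,"dy":-0.11,"dz":0,"ax":0,"ay":0,"az":0},{"dx":-0.025,"dy":-0.15,"dz":0,"ax":0,"ay":0,"az":0},{"dx":-0.031,"dy":-0.172,"dz":0,"ax":0,"ay":0,"az":0}]'; python3 -m handwheel '[{"dx":0,"dy":0,"dz":0.01,"ax":0,"ay":0,"az":0},{"dx":0,"dy":0,"dz":0.02,"ax":0,"ay":0,"az":0},{"dx":0,"dy":0,"dz":0.03,"ax":0,"ay":0,"az":0},{"dx":0,"dy":0,"dz":0.038,"ax":0,"ay":0,"az":0},{"dx":0,"dy":0,"dz":0.038,"ax":0,"ay":0,"az":0}]'; python3 go.py .509 .284 .218 -16.1
python3 - <<'E'
from plant import manip
import cv2,numpy as np
for n in("scene","top"):
    f=manip.grab_frame(n); cv2.imwrite(f"pics/{n}3.png",f["image"]); np.savez(f"{n}3.npz",**f)
s=cv2.imread("pics/scene3.png")[60:260,230:450];t=cv2.imread("pics/top3.png")[80:280,120:340]
cv2.imwrite("pics/m3.png",np.hstack([cv2.resize(i,(400,364)) for i in(s,t)]))
E
```

```text
time: 5.3
tool_pos: [0.4889, 0.111, 0.2623]
tool_rot: [0.0, 0.99, -0.14, -0.001]
contact_force: [-0.5, -0.8, -1.2]
gripper_width: 0.091
time: 5.92
tool_pos: [0.5077, 0.2851, 0.2622]
tool_rot: [0.001, 0.99, -0.139, -0.001]
contact_force: [0.5, 0.1, -1.4]
gripper_width: 0.094
time: 6.55
tool_pos: [0.5078, 0.2831, 0.2242]
tool_rot: [0.0, 0.99, -0.14, -0.001]
contact_force: [0.5, 0.8, -1.5]
gripper_width: 0.097
t 6.55 pos [0.5078 0.2831 0.2242] yaw -16.14 tilt [-0.0014  0.0011] F [ 0.5284  0.7974 -1.4649] w 0.097 q [ 0.3807 -0.0448  1.7226 -0.0001  1.4656  0.6623]
d [ 0.0009 -0.0012  0.0062] turn [ 0.0011  0.0014 -0.0007]
```

View pics/m3.png

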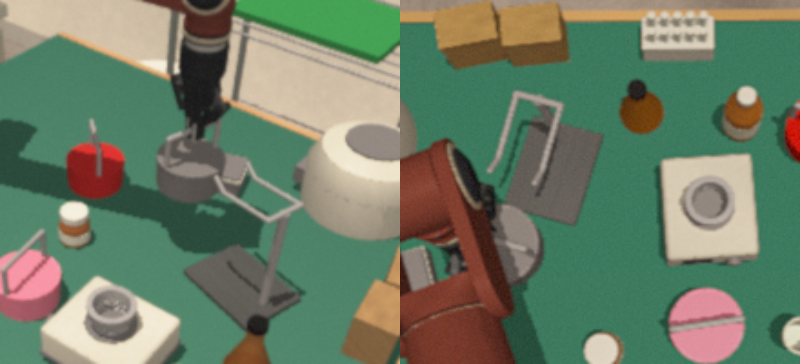

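The cover hangs in front of the prongs, at about (190,165) in the left-hand view. The bare ring also shows at (710,200) in the right-hand view. I'll check where the held bar is relative to the prongs, and measure the ring.

```bash
python3 - <<'E'
from h import *
np.set_printoptions(precision=4,suppress=True)
for n in("top","scene"):
    f=dict(np.load(n+"3.npz"));p=cloud(f)
    g=f["image"].astype(int); grey=(g.max(-1)-g.min(-1)<30)&(g.mean(-1)>70)
    d=np.hypot(p[...,0]-.508,p[...,1]-.283)
    m=(d<.063)&(p[...,2]>.165)&(p[...,2]<.2)&grey
    q=p[m]; A=np.c_[q[:,0]-.508,q[:,1]-.283,np.ones(len(q))]
    k=np.linalg.lstsq(A,q[:,2],rcond=None)[0]
    print(n,"top plane",m.sum(),k, np.median(q,0), cv2.minEnclosingCircle(q[:,:2].astype(np.float32)))
    m=(d<.075)&(p[...,2]>.225)&(p[...,2]<.26)&grey
    q=p[m]; e=np.array([np.cos(np.radians(-16.1)),np.sin(np.radians(-16.1))]);l=np.array([-e[1],e[0]])
    o=q[:,:2]-[.508,.283]
    if len(q): print("bar",len(q),"s",np.median(o@e),"t range",np.percentile(o@l,[1,99]),"z",np.percentile(q[:,2],[5,50,95]))
    for a in range(-60,61,10):
        k=np.abs(o@l*1000-a)<5
        if k.sum(): print(a,np.median((o@e)[k]).round(4),np.median(q[k,2]).round(4),k.sum(),end=' | ')
    print()
    # ring
    m=(np.hypot(p[...,0]-.5865,p[...,1]+.03)<.05)&(p[...,2]>.115)&(p[...,2]<.135)
    q=p[m];print("ring",m.sum(),cv2.minEnclosingCircle(q[:,:2].astype(np.float32)),np.median(q[:,2]))
E
```

```text
top top plane 688 [0.0047 0.0465 0.1882] [0.5151 0.2561 0.1875] ((0.509290337562561, 0.2729533314704895), 0.05882618576288223)
bar 85 s -0.0008097408221687005 t range [-0.0584 -0.0093] z [0.2295 0.2457 0.2495]
-60 -0.0017 0.2396 14 | -50 -0.0014 0.2462 15 | -40 -0.0011 0.2464 17 | -30 -0.0012 0.2465 16 | -20 -0.0011 0.2461 16 | -10 0.0057 0.2412 7 | 
ring 295 ((0.5858166813850403, -0.029283814132213593), 0.03977429121732712) 0.12252543571438368
scene top plane 804 [-0.0455  0.0878  0.1879] [0.5185 0.2695 0.189 ] ((0.5059878826141357, 0.28200897574424744), 0.062230728566646576)
bar 127 s 0.001958284910677301 t range [-0.0581  0.0556] z [0.228  0.2435 0.2525]
-60 -0.0 0.2372 13 | -50 0.0019 0.2429 18 | -40 0.0012 0.2472 8 | -30 0.0009 0.2477 11 | -20 0.0014 0.2479 7 | -10 0.0044 0.2447 38 | 0 -0.0177 0.2457 5 | 10 0.0104 0.2282 1 | 20 0.0037 0.2444 1 | 30 0.0024 0.2429 2 | 40 0.0026 0.2435 3 | 50 0.0028 0.2375 18 | 60 0.0014 0.2397 2 | 
ring 335 ((0.5879359245300293, -0.029494836926460266), 0.04155731946229935) 0.12469160969366722
```

```bash
python3 go.py .6245 .2505 .218 -16.1; python3 -m handwheel '[{"dx":0.01,"dy":-0.001,"dz":0.005,"ax":0,"ay":0,"az":0},{"dx":0.025,"dy":-0.001,"dz":0.005,"ax":0,"ay":0,"az":0},{"dx":0.045,"dy":-0.001,"dz":0.005,"ax":0,"ay":0,"az":0},{"dx":0.065,"dy":-0.001,"dz":0.005,"ax":0,"ay":0,"az":0},{"dx":0.085,"dy":-0.001,"dz":0.005,"ax":0,"ay":0,"az":0}]'; python3 go.py .6245 .2505 .218 -16.1
```

```text
t 6.65 pos [0.5083 0.2836 0.2255] yaw -16.12 tilt [ 0.0002 -0.0002] F [ 0.7368 -0.1816 -1.1366] w 0.094 q [ 0.3811 -0.0453  1.7209  0.      1.4657  0.6624]
d [ 0.1208 -0.0005  0.0075] turn [-0.0002 -0.0002 -0.0004]
time: 7.28
tool_pos: [0.5918, 0.2606, 0.2203]
tool_rot: [0.0, 0.99, -0.14, 0.0]
contact_force: [0.2, -0.1, -1.3]
gripper_width: 0.094
t 7.28 pos [0.5918 0.2606 0.2203] yaw -16.13 tilt [ 0.0001 -0.    ] F [ 0.2202 -0.1128 -1.3369] w 0.094 q [ 0.2998  0.1096  1.5712 -0.0001  1.4607  0.5812]
d [0.0342 0.0006 0.0023] turn [-0.     -0.0001 -0.0005]
```

```bash
python3 -m handwheel '[{"dx":0.012,"dy":0.0005,"dz":0,"ax":0,"ay":0,"az":0},{"dx":0.024,"dy":0.0005,"dz":0.001,"ax":0,"ay":0,"az":0},{"dx":0.034,"dy":0.0005,"dz":0.001,"ax":0,"ay":0,"az":0},{"dx":0.034,"dy":0.0005,"dz":0.001,"ax":0,"ay":0,"az":0},{"dx":0.034,"dy":0.0005,"dz":0.001,"ax":0,"ay":0,"az":0}]'; python3 go.py .6245 .2505 .1907 -16.1
python3 - <<'E'
from plant import manip
import cv2,numpy as np
for n in("scene","top"):
    f=manip.grab_frame(n); cv2.imwrite(f"pics/{n}4.png",f["image"]); np.savez(f"{n}4.npz",**f)
s=cv2.imread("pics/scene4.png")[90:240,300:465];t=cv2.imread("pics/top4.png")[90:240,120:285]
cv2.imwrite("pics/m4.png",np.hstack([cv2.resize(i,(400,364),interpolation=2) for i in(s,t)]))
E
```

```text
time: 7.9
tool_pos: [0.6223, 0.2515, 0.2193]
tool_rot: [-0.0, 0.99, -0.14, -0.0]
contact_force: [-0.2, 0.4, -1.7]
gripper_width: 0.093
t 7.9 pos [0.6223 0.2515 0.2193] yaw -16.08 tilt [-0.0003 -0.    ] F [-0.207   0.3578 -1.7235] w 0.093 q [0.2732 0.1668 1.5099 0.0002 1.4651 0.5538]
d [0.0024 0.0003 0.0286] turn [-0.      0.0003  0.0003]
```

View pics/m4.png

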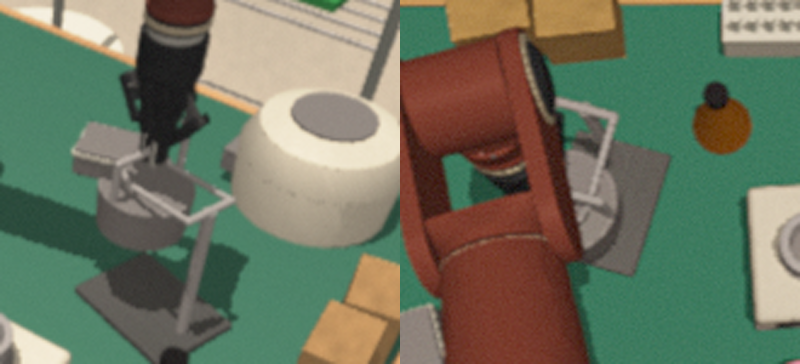

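The bar is above both prongs, with the prong inside the leg and the cup below. I'll lower it, watching the force.

```bash
python3 -m handwheel '[{"dx":0.002,"dy":0,"dz":0.006,"ax":0,"ay":0,"az":0},{"dx":0.002,"dy":0,"dz":0.012,"ax":0,"ay":0,"az":0},{"dx":0.002,"dy":0,"dz":0.018,"ax":0,"ay":0,"az":0},{"dx":0.002,"dy":0,"dz":0.023,"ax":0,"ay":0,"az":0},{"dx":0.002,"dy":0,"dz":0.023,"ax":0,"ay":0,"az":0}]'; python3 go.py .6245 .2505 .1907 -16.1;
```

```text
time: 8.62
tool_pos: [0.6242, 0.2506, 0.1954]
tool_rot: [0.0, 0.99, -0.14, -0.001]
contact_force: [-0.3, 0.3, -1.5]
gripper_width: 0.096
t 8.62 pos [0.6242 0.2506 0.1954] yaw -16.1 tilt [-0.0012  0.0007] F [-0.299   0.2505 -1.477 ] w 0.096 q [ 0.2712  0.1863  1.5283 -0.      1.4284  0.5523]
d [ 0.0003 -0.      0.0047] turn [ 0.0007  0.0012 -0.0001]
```

```bash
python3 -m handwheel '[{"dx":0,"dy":0,"dz":0.002,"ax":0,"ay":0,"az":0},{"dx":0,"dy":0,"dz":0.004,"ax":0,"ay":0,"az":0},{"dx":0,"dy":0,"dz":0.004,"ax":0,"ay":0,"az":0}]'; python3 go.py .6245 .2505 .1907 -16.1;
```

```text
time: 9.0
tool_pos: [0.6245, 0.2507, 0.1922]
tool_rot: [0.0, 0.99, -0.14, -0.0]
contact_force: [-0.3, -0.7, -1.8]
gripper_width: 0.092
t 9.0 pos [0.6245 0.2507 0.1922] yaw -16.1 tilt [-0.0001  0.0001] F [-0.3235 -0.7336 -1.7611] w 0.092 q [0.2712 0.1886 1.5312 0.     1.422  0.5523]
d [0.0001 0.0002 0.0015] turn [ 0.0001  0.0001 -0.    ]
```

```bash
python3 -m handwheel '[{"dx":0,"dy":0,"dz":0.0015,"ax":0,"ay":0,"az":0},{"dx":0,"dy":0,"dz":0.003,"ax":0,"ay":0,"az":0},{"dx":0,"dy":0,"dz":0.003,"ax":0,"ay":0,"az":0}]'; python3 go.py .6245 .2505 .1907 -16.1;
```

```text
time: 9.38
tool_pos: [0.6256, 0.2507, 0.1909]
tool_rot: [-0.0, 0.99, -0.14, 0.002]
contact_force: [1.2, -1.0, 5.1]
gripper_width: 0.092
t 9.38 pos [0.6256 0.2507 0.1909] yaw -16.11 tilt [ 0.0029 -0.0013] F [ 1.2318 -0.9596  5.0507] w 0.092 q [ 0.271   0.1898  1.532  -0.0004  1.4167  0.5522]
d [-0.001   0.0005  0.0002] turn [-0.0013 -0.0029 -0.0001]
```

Contact came at the expected height, with +5 N. I'll release.

```bash
python3 -m handwheel '[{"dx":0,"dy":0,"dz":-0.001,"ax":0,"ay":0,"az":0},{"dx":0,"dy":0,"dz":-0.001,"ax":0,"ay":0,"az":0}]'; python3 go.py;  python3 -m handwheel '[{"dx":0,"dy":0,"dz":0,"ax":0,"ay":0,"az":0},{"dx":0,"dy":0,"dz":0,"ax":0,"ay":0,"az":0},{"dx":0,"dy":0,"dz":0,"ax":0,"ay":0,"az":0},{"dx":0,"dy":0,"dz":0,"ax":0,"ay":0,"az":0},{"dx":0,"dy":0,"dz":0,"ax":0,"ay":0,"az":0}]' 0; python3 -m handwheel '[{"dx":0,"dy":0,"dz":0,"ax":0,"ay":0,"az":0},{"dx":0,"dy":0,"dz":-0.01,"ax":0,"ay":0,"az":0},{"dx":0,"dy":0,"dz":-0.02,"ax":0,"ay":0,"az":0},{"dx":0,"dy":0,"dz":-0.035,"ax":0,"ay":0,"az":0},{"dx":0,"dy":0,"dz":-0.05,"ax":0,"ay":0,"az":0}]'; python3 go.py
python3 - <<'E'
from plant import manip
import cv2,numpy as np
for n in("scene","top"):
    f=manip.grab_frame(n); cv2.imwrite(f"pics/{n}5.png",f["image"]); np.savez(f"{n}5.npz",**f)
s=cv2.imread("pics/scene5.png")[90:240,300:465];t=cv2.imread("pics/top5.png")[90:240,120:285]
cv2.imwrite("pics/m5.png",np.hstack([cv2.resize(i,(400,364),interpolation=2) for i in(s,t)]))
E
```

```text
time: 9.62
tool_pos: [0.6254, 0.2507, 0.191]
tool_rot: [-0.0, 0.99, -0.14, 0.001]
contact_force: [4.2, 0.2, 3.1]
gripper_width: 0.092
t 9.62 pos [0.6254 0.2507 0.191 ] yaw -16.11 tilt [ 0.0023 -0.0011] F [4.2219 0.1525 3.1343] w 0.092 q [ 0.2711  0.1898  1.5319 -0.0003  1.4174  0.5522]
time: 10.25
tool_pos: [0.6244, 0.2507, 0.1902]
tool_rot: [0.0, 0.99, -0.14, -0.0]
contact_force: [-0.2, 0.1, 1.1]
gripper_width: 0.998
time: 10.88
tool_pos: [0.6248, 0.2508, 0.2421]
tool_rot: [-0.0, 0.99, -0.14, 0.001]
contact_force: [0.6, 0.4, -0.1]
gripper_width: 1.002
t 10.88 pos [0.6248 0.2508 0.2421] yaw -16.1 tilt [ 0.001  -0.0007] F [ 0.639   0.357  -0.0653] w 1.002 q [0.2712 0.1577 1.482  0.     1.5006 0.5523]
```

View pics/m5.png

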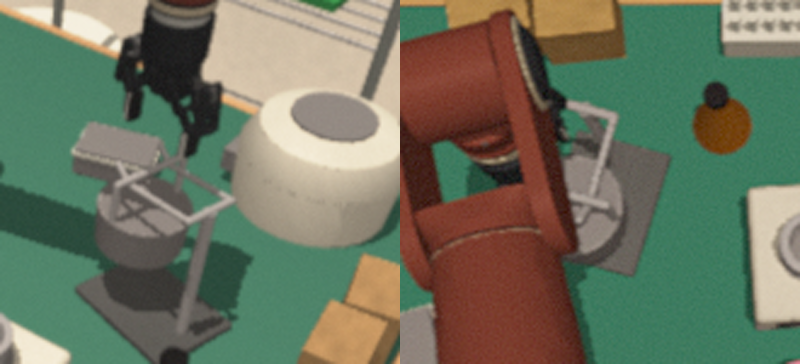

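The cover hangs by its bar across both prongs, with the gripper clear of it. On to the flask.

```bash
python3 -m handwheel '[{"dx":0,"dy":0,"dz":-0.03,"ax":0,"ay":0,"az":0},{"dx":0,"dy":0,"dz":-0.06,"ax":0,"ay":0,"az":0},{"dx":0,"dy":0.04,"dz":-0.06,"ax":0,"ay":0,"az":0},{"dx":0.01,"dy":0.09,"dz":-0.06,"ax":0,"ay":0,"az":0},{"dx":0.02,"dy":0.14,"dz":-0.06,"ax":0,"ay":0,"az":0}]';python3 -m handwheel '[{"dx":0.01,"dy":0.055,"dz":0,"ax":0,"ay":0,"az":0},{"dx":0.02,"dy":0.11,"dz":0,"ax":0,"ay":0,"az":0},{"dx":0.03,"dy":0.165,"dz":0,"ax":0,"ay":0,"az":0},{"dx":0.04,"dy":0.22,"dz":0,"ax":0,"ay":0,"az":0},{"dx":0.045,"dy":0.275,"dz":0,"ax":0,"ay":0,"az":0}]'; python3 go.py .5475 -.272 .30 -16.1
python3 - <<'E'
from plant import manip
import cv2,numpy as np
from h import *
for n in("scene","top"):
    f=manip.grab_frame(n); cv2.imwrite(f"pics/{n}6.png",f["image"]); np.savez(f"{n}6.npz",**f)
s=cv2.imread("pics/scene6.png")[90:240,300:465];t=cv2.imread("pics/top6.png")[90:240,120:285]
cv2.imwrite("pics/m6.png",np.hstack([cv2.resize(i,(400,364),interpolation=2) for i in(s,t)]))
E
```

```text
time: 11.6
tool_pos: [0.6045, 0.1095, 0.3002]
tool_rot: [0.0, 0.99, -0.14, -0.0]
contact_force: [-0.0, -0.1, 0.9]
gripper_width: 1.003
time: 12.22
tool_pos: [0.5714, -0.1678, 0.3002]
tool_rot: [-0.0, 0.99, -0.14, -0.0]
contact_force: [1.2, -0.2, 0.7]
gripper_width: 1.001
t 12.22 pos [ 0.5714 -0.1678  0.3002] yaw -16.1 tilt [-0. -0.] F [ 1.163  -0.1734  0.6604] w 1.001 q [-0.4106 -0.0485  1.6005  0.      1.5896 -0.1295]
d [0.0059 0.1067 0.0002] turn [-0.      0.     -0.0001]
```

View pics/m6.png

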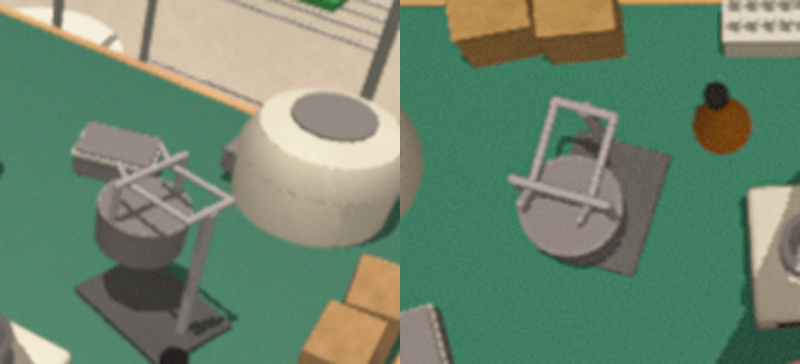

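View pics/scene6.png

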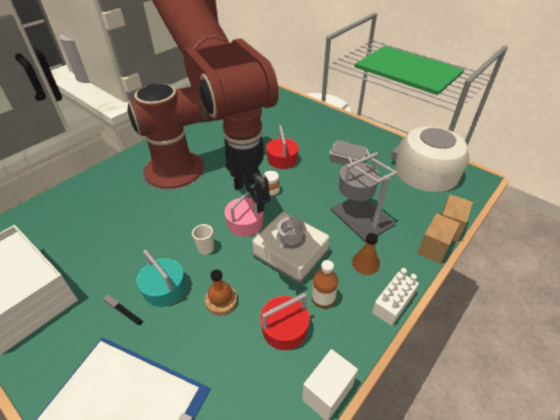

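The cover hangs level across both prongs: its bar runs (510,180)–(610,205) over the two prong tips. The flask, at (220,292) in the scene view, has not been touched. I'll move over it and descend.

```bash
python3 -m handwheel '[{"dx":0.003,"dy":0.05,"dz":0,"ax":0,"ay":0,"az":0},{"dx":0.006,"dy":0.095,"dz":0.01,"ax":0,"ay":0,"az":0},{"dx":0.006,"dy":0.107,"dz":0.05,"ax":0,"ay":0,"az":0},{"dx":0.006,"dy":0.107,"dz":0.095,"ax":0,"ay":0,"az":0},{"dx":0.006,"dy":0.107,"dz":0.14,"ax":0,"ay":0,"az":0}]';python3 -m handwheel '[{"dx":0,"dy":0,"dz":0,"ax":0,"ay":0,"az":0},{"dx":0,"dy":0,"dz":0,"ax":0,"ay":0,"az":0}]'; python3 go.py .5475 -.2725 .073 -16.1
python3 - <<'E'
from plant import manip
import cv2,numpy as np
for n in("scene","top"):
    f=manip.grab_frame(n); cv2.imwrite(f"pics/{n}7.png",f["image"]); np.savez(f"{n}7.npz",**f)
s=cv2.imread("pics/scene7.png")[200:340,150:304];t=cv2.imread("pics/top7.png")[140:280,300:454]
cv2.imwrite("pics/m7.png",np.hstack([cv2.resize(i,(400,364),interpolation=2) for i in(s,t)]))
E
```

```text
time: 12.95
tool_pos: [0.5481, -0.2701, 0.159]
tool_rot: [-0.0, 0.99, -0.14, 0.0]
contact_force: [1.0, -0.0, -0.2]
gripper_width: 1.0
time: 13.2
tool_pos: [0.549, -0.2706, 0.1622]
tool_rot: [0.0, 0.99, -0.14, 0.001]
contact_force: [-0.4, -0.3, 0.7]
gripper_width: 1.002
t 13.2 pos [ 0.549  -0.2706  0.1622] yaw -16.07 tilt [0.0022 0.0006] F [-0.431  -0.3313  0.6853] w 1.002 q [-0.5795  0.072   1.7102  0.0001  1.3571 -0.2991]
d [-0.0011  0.0022  0.0892] turn [ 0.0006 -0.0022  0.0005]
```

View pics/m7.png

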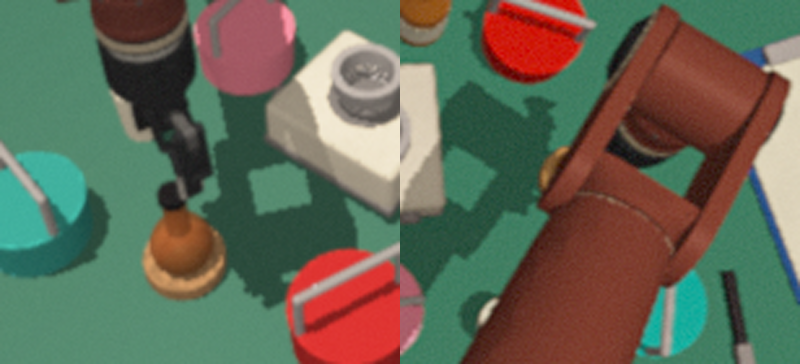

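The fingers straddle the stopper at about (175,195) in the left-hand view. Descend to the neck.

```bash
python3 -m handwheel '[{"dx":-0.001,"dy":0.002,"dz":0.02,"ax":0,"ay":0,"az":0},{"dx":-0.001,"dy":0.002,"dz":0.045,"ax":0,"ay":0,"az":0},{"dx":-0.001,"dy":0.002,"dz":0.07,"ax":0,"ay":0,"az":0},{"dx":-0.001,"dy":0.002,"dz":0.085,"ax":0,"ay":0,"az":0},{"dx":-0.001,"dy":0.002,"dz":0.086,"ax":0,"ay":0,"az":0}]';python3 -m handwheel '[{"dx":0,"dy":0,"dz":0,"ax":0,"ay":0,"az":0},{"dx":0,"dy":0,"dz":0,"ax":0,"ay":0,"az":0}]'; python3 go.py .5475 -.2725 .073 -16.1
```

```text
time: 13.92
tool_pos: [0.5456, -0.2717, 0.0728]
tool_rot: [-0.001, 0.99, -0.14, -0.001]
contact_force: [0.2, 0.4, 0.2]
gripper_width: 0.999
time: 14.18
tool_pos: [0.5473, -0.2727, 0.0757]
tool_rot: [0.001, 0.99, -0.14, 0.001]
contact_force: [-0.1, -0.5, 0.0]
gripper_width: 1.004
t 14.18 pos [ 0.5473 -0.2727  0.0757] yaw -16.1 tilt [0.0023 0.0008] F [-0.1208 -0.4993  0.027 ] w 1.004 q [-0.5838  0.1619  1.7673 -0.      1.2099 -0.3029]
d [ 0.0001 -0.0002  0.0027] turn [ 0.0008 -0.0023  0.0001]
```

```bash
python3 -m handwheel '[{"dx":0,"dy":0,"dz":0,"ax":0,"ay":0,"az":0},{"dx":0,"dy":0,"dz":0,"ax":0,"ay":0,"az":0},{"dx":0,"dy":0,"dz":0,"ax":0,"ay":0,"az":0},{"dx":0,"dy":0,"dz":0,"ax":0,"ay":0,"az":0},{"dx":0,"dy":0,"dz":0,"ax":0,"ay":0,"az":0}]' 255;python3 -m handwheel '[{"dx":0,"dy":0,"dz":0,"ax":0,"ay":0,"az":0},{"dx":0,"dy":0,"dz":0,"ax":0,"ay":0,"az":0}]'; python3 go.py
```

```text
time: 14.8
tool_pos: [0.547, -0.2723, 0.0745]
tool_rot: [0.0, 0.99, -0.14, 0.001]
contact_force: [2.7, -1.8, -1.9]
gripper_width: 0.276
time: 15.05
tool_pos: [0.5469, -0.2723, 0.0745]
tool_rot: [0.0, 0.99, -0.14, 0.001]
contact_force: [3.3, -0.7, 0.5]
gripper_width: 0.282
t 15.05 pos [ 0.5469 -0.2723  0.0745] yaw -16.1 tilt [0.0012 0.0001] F [ 3.2657 -0.6896  0.5431] w 0.282 q [-0.5838  0.163   1.7684  0.0003  1.2091 -0.3029]
```

```bash
python3 -m handwheel '[{"dx":0,"dy":0,"dz":-0.015,"ax":0,"ay":0,"az":0},{"dx":0,"dy":0,"dz":-0.05,"ax":0,"ay":0,"az":0},{"dx":0,"dy":0,"dz":-0.09,"ax":0,"ay":0,"az":0},{"dx":0,"dy":0,"dz":-0.13,"ax":0,"ay":0,"az":0},{"dx":0,"dy":0,"dz":-0.16,"ax":0,"ay":0,"az":0}]';python3 -m handwheel '[{"dx":0,"dy":0,"dz":0,"ax":0,"ay":0,"az":0},{"dx":0,"dy":0,"dz":0,"ax":0,"ay":0,"az":0}]'; python3 go.py .5868 -.0295 .235 -16.1
python3 - <<'E'
from plant import manip
import cv2,numpy as np
for n in("scene","top"):
    f=manip.grab_frame(n); cv2.imwrite(f"pics/{n}8.png",f["image"]); np.savez(f"{n}8.npz",**f)
s=cv2.imread("pics/scene8.png")[170:310,130:284];t=cv2.imread("pics/top8.png")[140:280,300:454]
cv2.imwrite("pics/m8.png",np.hstack([cv2.resize(i,(400,364),interpolation=2) for i in(s,t)]))
E
```

```text
time: 15.68
tool_pos: [0.5461, -0.2721, 0.2369]
tool_rot: [0.0, 0.99, -0.14, 0.0]
contact_force: [-0.0, -0.1, -1.5]
gripper_width: 0.279
time: 15.92
tool_pos: [0.5455, -0.2716, 0.2326]
tool_rot: [-0.001, 0.99, -0.14, -0.001]
contact_force: [-0.1, 0.2, -2.3]
gripper_width: 0.278
t 15.93 pos [ 0.5455 -0.2716  0.2326] yaw -16.11 tilt [-0.003  -0.0008] F [-0.1293  0.1788 -2.3482] w 0.278 q [-0.584   0.0175  1.6468 -0.0002  1.4804 -0.3028]
d [-0.0275 -0.2441 -0.0021] turn [-0.0008  0.003  -0.0001]
```

View pics/m8.png

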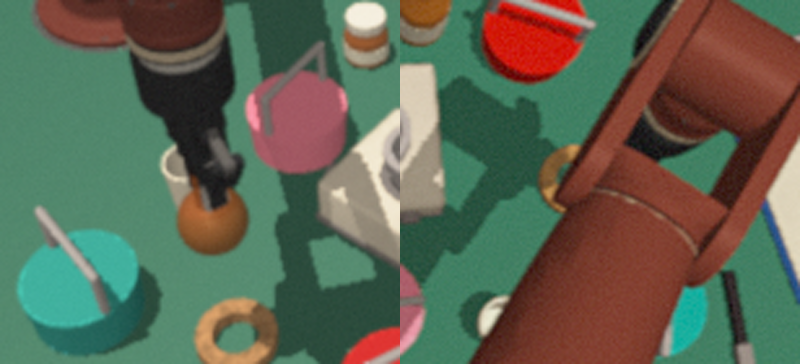

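The flask is held by its neck and upright, with its ball at (212,220) in the left-hand view, and the empty cork ring is below. Move over the ring.

```bash
python3 -m handwheel '[{"dx":-0.003,"dy":-0.025,"dz":-0.002,"ax":0,"ay":0,"az":0},{"dx":-0.009,"dy":-0.08,"dz":-0.002,"ax":0,"ay":0,"az":0},{"dx":-0.015,"dy":-0.135,"dz":-0.002,"ax":0,"ay":0,"az":0},{"dx":-0.021,"dy":-0.19,"dz":-0.002,"ax":0,"ay":0,"az":0},{"dx":-0.027,"dy":-0.235,"dz":-0.002,"ax":0,"ay":0,"az":0}]';python3 -m handwheel '[{"dx":0,"dy":-0.008,"dz":0,"ax":0,"ay":0,"az":0},{"dx":0,"dy":-0.009,"dz":0,"ax":0,"ay":0,"az":0},{"dx":0,"dy":-0.009,"dz":0,"ax":0,"ay":0,"az":0},{"dx":0,"dy":-0.009,"dz":0,"ax":0,"ay":0,"az":0}]'; python3 go.py .5868 -.0295 .19 -16.1
python3 - <<'E'
from plant import manip
import cv2,numpy as np
from h import *
np.set_printoptions(precision=4,suppress=True)
for n in("scene","top"):
    f=manip.grab_frame(n); cv2.imwrite(f"pics/{n}9.png",f["image"]); np.savez(f"{n}9.npz",**f)
    p=cloud(f);g=f["image"].astype(int)
    m=(np.hypot(p[...,0]-.587,p[...,1]+.03)<.06)&(p[...,2]>.145)&(p[...,2]<.215)&(g[...,2]-g[...,0]>40)
    q=p[m]
    if len(q)>20:
        # fixed radius sphere fit
        from scipy.optimize import least_squares
        r=least_squares(lambda c:np.linalg.norm(q-c,axis=1)-.032,[.587,-.03,.2],loss="soft_l1",f_scale=.002);print(n,len(q),r.x,q.min(0),q.max(0))
s=cv2.imread("pics/scene9.png")[170:310,220:374];t=cv2.imread("pics/top9.png")[120:260,220:374]
cv2.imwrite("pics/m9.png",np.hstack([cv2.resize(i,(400,364),interpolation=2) for i in(s,t)]))
E
```

```text
time: 16.65
tool_pos: [0.5849, -0.0367, 0.2342]
tool_rot: [-0.0, 0.99, -0.14, -0.002]
contact_force: [-0.1, 0.1, -2.5]
gripper_width: 0.283
time: 17.15
tool_pos: [0.5881, -0.0314, 0.2361]
tool_rot: [0.0, 0.99, -0.141, -0.0]
contact_force: [0.2, 0.5, -1.9]
gripper_width: 0.277
t 17.15 pos [ 0.5881 -0.0314  0.2361] yaw -16.2 tilt [-0.0003  0.0003] F [ 0.2366  0.5478 -1.9148] w 0.277 q [-0.1796 -0.035   1.6931 -0.0002  1.4838  0.1031]
d [-0.0017 -0.0015  0.0461] turn [ 0.0003  0.0003 -0.0017]
scene 153 [ 0.5877 -0.0296  0.2042] [ 0.5615 -0.0635  0.1811] [ 0.6201 -0.0197  0.2149]
top 38 [ 0.5885 -0.0308  0.2002] [ 0.5578 -0.06    0.2014] [ 0.5986 -0.0019  0.2146]
```

View pics/m9.png

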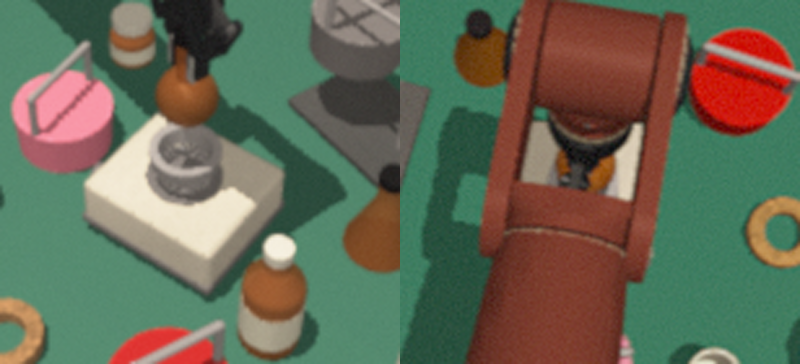

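The ball is centred over the ring to about 1 mm. Lower slowly, correcting by −1 mm.

```bash
python3 -m handwheel '[{"dx":-0.001,"dy":-0.001,"dz":0.015,"ax":0,"ay":0,"az":0},{"dx":-0.001,"dy":-0.001,"dz":0.03,"ax":0,"ay":0,"az":0},{"dx":-0.001,"dy":-0.001,"dz":0.045,"ax":0,"ay":0,"az":0},{"dx":-0.001,"dy":-0.001,"dz":0.056,"ax":0,"ay":0,"az":0},{"dx":-0.001,"dy":-0.001,"dz":0.056,"ax":0,"ay":0,"az":0}]';python3 go.py;python3 -m handwheel '[{"dx":0,"dy":0,"dz":0.003,"ax":0,"ay":0,"az":0},{"dx":0,"dy":0,"dz":0.006,"ax":0,"ay":0,"az":0},{"dx":0,"dy":0,"dz":0.009,"ax":0,"ay":0,"az":0},{"dx":0,"dy":0,"dz":0.01,"ax":0,"ay":0,"az":0},{"dx":0,"dy":0,"dz":0.01,"ax":0,"ay":0,"az":0}]'; python3 go.py
```

```text
time: 17.88
tool_pos: [0.5867, -0.0288, 0.1785]
tool_rot: [-0.0, 0.99, -0.14, -0.001]
contact_force: [-0.6, -0.6, -2.4]
gripper_width: 0.277
t 17.88 pos [ 0.5867 -0.0288  0.1785] yaw -16.09 tilt [-0.0029  0.0003] F [-0.5715 -0.5506 -2.4108] w 0.277 q [-0.1757  0.0039  1.7522 -0.      1.3885  0.1052]
time: 18.5
tool_pos: [0.5878, -0.0294, 0.1713]
tool_rot: [0.0, 0.99, -0.14, 0.001]
contact_force: [-2.8, -2.2, 3.7]
gripper_width: 0.274
t 18.5 pos [ 0.5878 -0.0294  0.1713] yaw -16.11 tilt [0.0011 0.0006] F [-2.7902 -2.202   3.6626] w 0.274 q [-0.1761  0.0103  1.7582 -0.0007  1.3721  0.1052]
```

Seated at TCP z = 0.171, as predicted. Now press in small steps.

```bash
python3 -m handwheel '[{"dx":-0.0005,"dy":0.0005,"dz":0.002,"ax":0,"ay":0,"az":0},{"dx":-0.001,"dy":0.001,"dz":0.004,"ax":0,"ay":0,"az":0},{"dx":-0.001,"dy":0.001,"dz":0.006,"ax":0,"ay":0,"az":0},{"dx":-0.001,"dy":0.001,"dz":0.008,"ax":0,"ay":0,"az":0},{"dx":-0.001,"dy":0.001,"dz":0.008,"ax":0,"ay":0,"az":0}]';python3 go.py;python3 -m handwheel '[{"dx":0,"dy":0,"dz":0.002,"ax":0,"ay":0,"az":0},{"dx":0,"dy":0,"dz":0.004,"ax":0,"ay":0,"az":0},{"dx":0,"dy":0,"dz":0.006,"ax":0,"ay":0,"az":0},{"dx":0,"dy":0,"dz":0.006,"ax":0,"ay":0,"az":0}]'; python3 go.py
```

```text
time: 19.12
tool_pos: [0.5871, -0.03, 0.1633]
tool_rot: [0.0, 0.99, -0.14, 0.001]
contact_force: [-1.5, -2.2, 6.3]
gripper_width: 0.281
t 19.12 pos [ 0.5871 -0.03    0.1633] yaw -16.11 tilt [0.0023 0.0001] F [-1.5176 -2.1521  6.2726] w 0.281 q [-0.1775  0.0148  1.7675 -0.0004  1.3571  0.1037]
time: 19.62
tool_pos: [0.5871, -0.03, 0.1579]
tool_rot: [0.0, 0.99, -0.14, 0.001]
contact_force: [-2.3, -2.2, 8.8]
gripper_width: 0.277
t 19.62 pos [ 0.5871 -0.03    0.1579] yaw -16.1 tilt [0.0024 0.0001] F [-2.3173 -2.1712  8.7872] w 0.277 q [-0.1775  0.0197  1.7718 -0.0004  1.3477  0.1037]
```

```bash
python3 -m handwheel '[{"dx":0,"dy":0,"dz":0.001,"ax":0,"ay":0,"az":0},{"dx":0,"dy":0,"dz":0.002,"ax":0,"ay":0,"az":0},{"dx":0,"dy":0,"dz":0.003,"ax":0,"ay":0,"az":0},{"dx":0,"dy":0,"dz":0.003,"ax":0,"ay":0,"az":0}]';python3 go.py;python3 -m handwheel '[{"dx":0,"dy":0,"dz":0.001,"ax":0,"ay":0,"az":0},{"dx":0,"dy":0,"dz":0.0025,"ax":0,"ay":0,"az":0},{"dx":0,"dy":0,"dz":0.0025,"ax":0,"ay":0,"az":0}]'; python3 go.py
```

```text
time: 20.12
tool_pos: [0.5872, -0.03, 0.1553]
tool_rot: [0.0, 0.99, -0.14, 0.001]
contact_force: [-3.8, -2.0, 10.8]
gripper_width: 0.28
t 20.12 pos [ 0.5872 -0.03    0.1553] yaw -16.1 tilt [0.0025 0.    ] F [-3.8462 -2.05   10.8254] w 0.28 q [-0.1774  0.0222  1.7738 -0.0003  1.3431  0.1036]
time: 20.5
tool_pos: [0.5875, -0.0298, 0.154]
tool_rot: [0.0, 0.99, -0.14, 0.001]
contact_force: [-5.3, -2.1, 14.3]
gripper_width: 0.276
t 20.5 pos [ 0.5875 -0.0298  0.154 ] yaw -16.09 tilt [ 0.0028 -0.0004] F [-5.2973 -2.1493 14.2938] w 0.276 q [-0.1773  0.0237  1.7745  0.0001  1.3405  0.1035]
```

```bash
python3 -m handwheel '[{"dx":-0.0005,"dy":0.0005,"dz":0.001,"ax":0,"ay":0,"az":0},{"dx":-0.001,"dy":0.0005,"dz":0.002,"ax":0,"ay":0,"az":0},{"dx":-0.001,"dy":0.0005,"dz":0.002,"ax":0,"ay":0,"az":0},{"dx":-0.001,"dy":0.0005,"dz":0.002,"ax":0,"ay":0,"az":0}]'; python3 go.py
python3 - <<'E'
from plant import manip
import cv2,numpy as np
from h import *
np.set_printoptions(precision=4,suppress=True)
for n in("scene","top"):
    f=manip.grab_frame(n); cv2.imwrite(f"pics/{n}10.png",f["image"])
    p=cloud(f);g=f["image"].astype(int)
    b=(np.hypot(p[...,0]-.587,p[...,1]+.03)<.06)
    am=b&(p[...,2]>.1)&(p[...,2]<.15)&(g[...,2]-g[...,0]>40)
    rg=b&(p[...,2]>.09)&(p[...,2]<.13)&(g[...,2]-g[...,0]<25)
    q=p[rg]; print(n,am.sum(),np.median(p[am],0) if am.sum() else 0,"ring z pct",np.percentile(q[:,2],[50,80,90,95,99]),len(q))
s=cv2.imread("pics/scene10.png")[170:310,220:374];t=cv2.imread("pics/top10.png")[120:260,220:374]
cv2.imwrite("pics/m10.png",np.hstack([cv2.resize(i,(400,364),interpolation=2) for i in(s,t)]))
E
python3 go.py
```

```text
time: 21.0
tool_pos: [0.5874, -0.03, 0.1539]
tool_rot: [-0.0, 0.99, -0.14, 0.003]
contact_force: [-5.5, -1.0, 20.2]
gripper_width: 0.279
t 21.0 pos [ 0.5874 -0.03    0.1539] yaw -16.09 tilt [ 0.0055 -0.0012] F [-5.5034 -1.0448 20.1627] w 0.279 q [-0.1777  0.0218  1.7767  0.0006  1.3375  0.1029]
scene 321 [ 0.601  -0.0463  0.1364] ring z pct [0.1075 0.1103 0.1111 0.1116 0.1124] 193
top 92 [ 0.5725 -0.0437  0.1366] ring z pct [0.1074 0.109  0.1105 0.111  0.1153] 54
t 21.1 pos [ 0.5874 -0.0299  0.1539] yaw -16.09 tilt [ 0.0056 -0.0012] F [-6.7253 -0.9612 19.6164] w 0.278 q [-0.1777  0.0217  1.7767  0.0006  1.3375  0.1029]
```

View pics/m10.png

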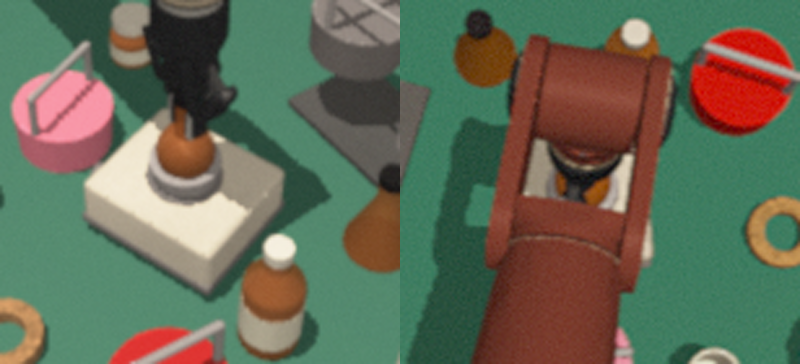

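View pics/scene10.png

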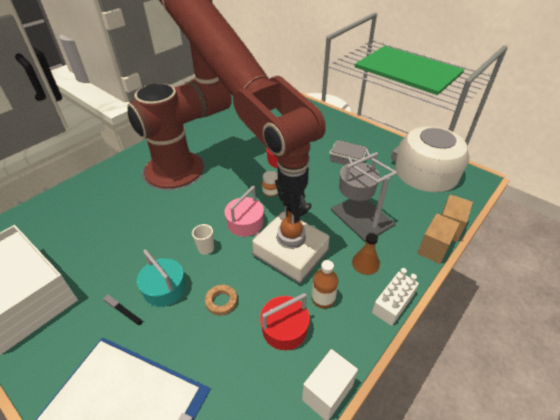

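The flask is upright in the ring, with its ball at (185,150) in the left-hand view. The ring rim is now about 0.108 m high, down from 0.124 m. The last 2 mm of push only raised the force to 20 N with no more travel, so the ring is at its stop. The cover still hangs on both prongs, at (360,175) in the scene view. Handing in.

```bash
python3 -c "
from plant import manip
print(manip.job_done()); s=manip.state(); print(s['time'],s['tool_pos'],s['contact_force'],s['gripper_width'])"
```

```text
the job is handed in; nothing more can be done
None
the job is handed in; nothing more can be done
```

I lifted the dust cover off the mixer and hung it by its bar across both prongs of the hook stand. Then I took the flask by its neck from the cork ring and pressed it upright into the sprung ring. I handed the job in at about 21 s, with the gripper still holding the flask down. No verdict was reported.

Last checks:
- **Ring:** its rim measured about 0.108 m above the bench, down from 0.124 m, so about 16 mm of travel. The final 2 mm of push raised the force from 14 to 20 N with no more movement, which means it is at its stop.
- **Flask:** the gripper opening stayed at 0.28 (about 24 mm, the neck diameter), and the tool tilt was below 0.006 rad.
- **Cover and other things:** the last picture shows the cover still hanging on both prongs and the other objects looking undisturbed. I judged this by eye and did not measure their positions.

A sideways force of about 5 to 7 N remained on the tool at the end. The two cameras disagreed by up to about 4 mm, so I used values between them. After the hand-in no further reading was possible, so the last second was not observed.

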